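# Return a sample pot to the one empty pocket of a hooded tray

## Robot

A 6-joint arm with a two-finger parallel gripper is mounted at the origin on the work surface. World frame = base frame: x ahead of the robot, y to its left, z up, the work surface at z = 0. Lengths are in mm, angles in degrees, forces in N, time in s.
With the tool pointing down it reaches from about 325 to 775 mm from the base axis. Payload 5.5 kg.
Tool frame: the origin (TCP) lies at the very end of the fingers, on their centre line; the grasp point (between the pads) lies 19 mm behind it; x points along the fingers, z is the direction in which the jaws open and shut, and the axes are right-handed (so a half turn about x gives the same grasp; the last joint's range is limited). The gripper opens to 88 mm and grips with 3 to 60 N. Pads are 20 mm wide; open, the fingers measure 115 mm over their backs; the gripper's body (75 mm by 178 mm) begins 61 mm behind the grasp point.
Start: joints at [61.037, 5.22, 70.514, -0, 104.267, -3.249], TCP at [260.337, 540.593, 222.631] pointing down, gripper open.
Joint ranges: [-164.24, 164.24], [-49.07, 125.15], [9.68, 141.18], [-86.29, 266.29], [3.28, 154.24], [-151.56, 151.56]. Speed limits (degrees/s): [147.25, 147.25, 172.46, 180, 180, 180].

## Interface

Orientations are given as [roll, pitch, yaw] about the fixed x, y, z axes, in that order (R = Rz(yaw) Ry(pitch) Rx(roll)).
In Python, from cell import r gives the robot as it stands. The module is installed in compiled form; this text tells all that it offers. Calls block until the motion is done:
- r.move_ptp(position, orientation): joint-space move of the TCP to a pose.
- r.movel(position, speed=150, rot=None): straight line of the TCP; rot=None keeps the orientation; speed is the mean speed in mm/s.
- r.set_joints(angles): joint-space move.
- r.move_gripper(opening): finger opening in mm; the grip force is fixed at half the most; returns when the fingers have stopped.
- r.pause(seconds).
- r.ik(position, orientation): joint angles nearest the present ones, or None.
- r.read_state(): the state.
- r.snapshot(name): name is "scene" or "top" or "wrist"; returns a dict with "image" (400x640x3 uint8, red, green, blue), "K" (3x3 intrinsics, pixels), "pose" (4x4, takes a point from camera to world coordinates); the wrist camera has in their place "hand_eye" (4x4, takes a point from camera to tool coordinates, whose origin is the TCP and whose axes are the tool frame's). Camera axes: x right, y down, z forward; pixel columns grow to the right and rows downward; lengths in mm; the calibration is good to about 2 mm. A picture is of the moment at which its call begins: read the wrist's pose just before it. There is no depth.
A pose or a line that the arm cannot do raises r.PlanningError and nothing moves.
- r.hand_in(): hands the job in, once; it reports no verdict.
Trained networks look in the newest picture that a camera, given by its name, has taken for a name from the list of things; names that differ only in an ending like _2 or _b are one class to them, and where a whole thing is asked for, a point or a joint stands for the part that bears it (a point fixed in the world has none). Each returns a list of dicts, best first, with "conf" (0 to 1); they miss things now and then, are a little off and sometimes report something else, mostly with a low value. They report only what shows in the picture. A call takes as long as a camera call. They do not tell look-alikes from the thing itself.
- r.cut_out(camera, target): "pixels" (400x640 bool, what is visible of it) and "xy" ([column, row] in pixels, amid what is visible of it).
- r.tip_of(camera, target): "xy" ([column, row] in pixels: a listed point, or the origin of a listed thing).
The state is a dict: "time_s": time; "qpos": joint angles; "qvel": joint speeds; "joint_efforts": joint torques, N m; "tcp_pos": TCP position; "tcp_rot": TCP orientation; "contact_force": force on the tool from outside, world axes, zero at the start; "ft_torque": the same for the moment, N m; "width": finger opening in mm.
Only numpy, scipy, OpenCV 4.12 (cv2) and the standard library are available. Lean on these libraries where they do the work, as an engineer would, in place of code of your own. Each camera call takes 0.05 s, during which the arm holds its last target.

## Task

One of the tray's four hooded pockets is empty: feel for it by gently pushing the hoods' fins away from the robot, since only the hood over the empty pocket slides fully back, while a stored pot stops the others. Stand the loose knob-topped pot upright in that pocket and slide every hood fully forward again so that all the pots are covered, then push the lock lever through its quarter turn to the end stop. Leave the other glassware and bottles standing where they are.

Things in the scene. Friction and masses are not known exactly. Their poses are not given: they have to be found in the camera images.
- tray: Fixed white tray, base 140 (x) by 360 mm (y), 8 mm thick. Origin on the bench under the middle of the row of 4 pockets; x points from the pockets' front (robot side) to the back, y left along the row. Pockets 74 mm apart, inside 54 (x) by 52 mm (y), 8 mm rim above the floor at front and sides, wall at the back (top 66 mm above the bench). A 46 mm block with the lock lever stands at the left end.
- pocket0 (a point): Centre of the floor of pocket 0 (0 is the rightmost, 3 the leftmost), 8 mm above the bench; axes as the tray's. Hidden under hood 0 while that is closed. Three of the pockets hold a pot like the loose one, one is empty; which one is not told.
- fin0 (a point): Centre of the upright metal fin on top of hood 0: 10 mm thick (along tray x), 36 mm wide (along tray y), 22 mm high, from 72 to 94 mm above the bench. It moves with its hood; closed, it stands 3 mm behind (tray +x) the pocket centre. The grey hood is 68 mm long, 64 mm wide, its flat top 73 mm above the bench; 10 mm separates neighbouring hoods.
- hood0 (a joint): Slide of hood 0, m: 0 = fully forward, covered; 0.056 = fully back (tray +x), open. Moves with about 1 N, stays where left. A flap hanging inside its front catches on a stored pot: over a full pocket the hood stops dead after 20 mm or less, over the empty one it slides all the way. Going forward, the flap swings up over a pot and lets the hood close.
- pocket1 (a point): Centre of the floor of pocket 1 (0 is the rightmost, 3 the leftmost), 8 mm above the bench; axes as the tray's. Hidden under hood 1 while that is closed. Three of the pockets hold a pot like the loose one, one is empty; which one is not told.
- fin1 (a point): Centre of the upright metal fin on top of hood 1: 10 mm thick (along tray x), 36 mm wide (along tray y), 22 mm high, from 72 to 94 mm above the bench. It moves with its hood; closed, it stands 3 mm behind (tray +x) the pocket centre. The grey hood is 68 mm long, 64 mm wide, its flat top 73 mm above the bench; 10 mm separates neighbouring hoods.
- hood1 (a joint): Slide of hood 1, m: 0 = fully forward, covered; 0.056 = fully back (tray +x), open. Moves with about 1 N, stays where left. A flap hanging inside its front catches on a stored pot: over a full pocket the hood stops dead after 20 mm or less, over the empty one it slides all the way. Going forward, the flap swings up over a pot and lets the hood close.
- pocket2 (a point): Centre of the floor of pocket 2 (0 is the rightmost, 3 the leftmost), 8 mm above the bench; axes as the tray's. Hidden under hood 2 while that is closed. Three of the pockets hold a pot like the loose one, one is empty; which one is not told.
- fin2 (a point): Centre of the upright metal fin on top of hood 2: 10 mm thick (along tray x), 36 mm wide (along tray y), 22 mm high, from 72 to 94 mm above the bench. It moves with its hood; closed, it stands 3 mm behind (tray +x) the pocket centre. The grey hood is 68 mm long, 64 mm wide, its flat top 73 mm above the bench; 10 mm separates neighbouring hoods.
- hood2 (a joint): Slide of hood 2, m: 0 = fully forward, covered; 0.056 = fully back (tray +x), open. Moves with about 1 N, stays where left. A flap hanging inside its front catches on a stored pot: over a full pocket the hood stops dead after 20 mm or less, over the empty one it slides all the way. Going forward, the flap swings up over a pot and lets the hood close.
- pocket3 (a point): Centre of the floor of pocket 3 (0 is the rightmost, 3 the leftmost), 8 mm above the bench; axes as the tray's. Hidden under hood 3 while that is closed. Three of the pockets hold a pot like the loose one, one is empty; which one is not told.
- fin3 (a point): Centre of the upright metal fin on top of hood 3: 10 mm thick (along tray x), 36 mm wide (along tray y), 22 mm high, from 72 to 94 mm above the bench. It moves with its hood; closed, it stands 3 mm behind (tray +x) the pocket centre. The grey hood is 68 mm long, 64 mm wide, its flat top 73 mm above the bench; 10 mm separates neighbouring hoods.
- hood3 (a joint): Slide of hood 3, m: 0 = fully forward, covered; 0.056 = fully back (tray +x), open. Moves with about 1 N, stays where left. A flap hanging inside its front catches on a stored pot: over a full pocket the hood stops dead after 20 mm or less, over the empty one it slides all the way. Going forward, the flap swings up over a pot and lets the hood close.
- lever (a joint): Lock lever on top of the block at the left end, turning about a vertical axis, in rad: 0 = arm pointing to tray -x (unlocked), 1.571 = arm pointing to tray +y (end stop, locked); clockwise from above as it grows. It turns with about 1 N at its post and stays where left. It drives a toothed rail behind the hoods.
- lever_pivot (a point): Point on the lever's axis, 80 mm above the bench (level with lever_post).
- lever_post (a point): Middle of the upright round black post at the end of the lever's arm: 14 mm in diameter, standing from 64 to 95 mm above the bench, 55 mm from the axis. The arm itself (steel, 13 mm wide) lies 57 to 64 mm above the bench.
- pot_knob (a point): The loose sample pot: a white plastic squat cylinder 40 mm in diameter and 28 mm high with an 18 mm round knob on top, 52 mm high in all, about 120 g. This point is on its axis in the middle of the knob, 41 mm above its underside; the knob spans 28 to 52 mm above the underside. It stands upright on the bench to the right of the tray.
- jar_mid (a point): Bystander: white screw-top jar without a knob, 42 mm in diameter, 48 mm high; its centre. Stands to the right of the tray.
- beaker_mid (a point): Bystander: small glass beaker, 50 mm in diameter, 70 mm high; its centre. Stands to the right of the tray.
- dropper_mid (a point): Bystander: slim white bottle with black cap, 34 mm in diameter, 78 mm high; its centre. Stands to the right of the tray.
- reagent_mid (a point): Bystander: white bottle with black cap, 60 mm in diameter, 145 mm high, behind the work area; its centre.
- flask_mid (a point): Bystander: conical glass flask, 80 mm in diameter, 125 mm high, behind the tray; its centre.
Mind the look-alikes: they are no part of the job. Leave any orange look-alike of the part that bears pot_knob alone.

How it is judged:
By the outcome, as a careful person would: the job done as asked, in the order asked, and still so for the second after the job is handed in, with the robot touching nothing.
It also fails if it takes over 72 s, if anything falls off the work surface, if the arm or the gripper's body presses on something with over 40 N, if the wrist force passes 120 N, or if a joint passes its speed limit or range.

## Working session

There is one attempt and no reset: what is moved stays moved. The work goes in short steps, each a Python script; the robot and the scene stay as the last script left them, time stands still between calls to the robot, and variables do not carry over. Pictures are saved under pics/ and viewed, and the job is handed in when it is done.

```bash
mkdir -p pics; cat > h.py <<'E'
import numpy as np, cv2
from cell import r
def snap(cam,fn=None):
    s=r.snapshot(cam)
    if fn: cv2.imwrite('pics/'+fn,s['image'][:,:,::-1])
    return s
def ray(s,uv,T=None):
    K=np.array(s['K']);T=np.array(s['pose']) if T is None else T
    d=T[:3,:3]@np.linalg.solve(K,[uv[0],uv[1],1.]);return T[:3,3],d
def atz(s,uv,z,T=None):
    o,d=ray(s,uv,T);return o+d*(z-o[2])/d[2]
E
python3 - <<'E'
from h import *
st=r.read_state();print(st)
for c in ['scene','top']:
    s=snap(c,c+'0.png');print(c,s['K'],s['pose'])
    for n,z in [('fin0',83),('fin1',83),('fin2',83),('fin3',83),('lever_pivot',80),('lever_post',80),('pot_knob',41),('jar_mid',24),('beaker_mid',35),('dropper_mid',39),('reagent_mid',72),('flask_mid',62),('tray',0),('pocket0',8)]:
        d=r.tip_of(c,n)
        print(n,[(round(x['conf'],2),np.round(x['xy']).tolist(),np.round(atz(s,x['xy'],z)[:2]).tolist()) for x in d[:4]])
E
```

```text
{'time_s': 0.0, 'qpos': array([ 6.10358852e+01,  5.26379241e+00,  7.05805829e+01,  1.24179522e-03,
        1.04265967e+02, -3.24977591e+00]), 'qvel': array([-0.05643551,  0.00639047,  0.03824288, -0.00970976,  0.04184948,
       -0.05951088]), 'joint_efforts': array([ 1.07220715e-04, -4.46430087e+01, -4.06458557e+01,  6.98459451e-02,
        2.86828342e-02, -1.12593987e-04]), 'tcp_pos': array([260.19729614, 540.32760296, 221.51250443]), 'tcp_rot': array([ 176.12501887,   89.8896513 , -119.58901512]), 'contact_force': array([ 0.47161571, -0.49005824, -0.06779286]), 'ft_torque': array([ 0.00853596, -0.03520671, -0.0277181 ]), 'width': 88.13450287248332}
scene [[481.97063511   0.         322.31060089]
 [  0.         481.97063511 200.16504599]
 [  0.           0.           1.        ]] [[ 7.28090368e-01  3.97232481e-01 -5.58650850e-01  1.09332167e+03]
 [ 6.85371901e-01 -4.07306947e-01  6.03627706e-01 -6.17230583e+02]
 [ 1.22381594e-02 -8.22379114e-01 -5.68808245e-01  6.32380710e+02]
 [ 0.00000000e+00  0.00000000e+00  0.00000000e+00  1.00000000e+00]]
fin0 [(0.98, [363.0, 163.0], [519.0, 1
[... 2720 characters left out ...]
 256.0], [441.0, -204.0]), (0.6, [370.0, 242.0], [469.0, -134.0]), (0.6, [396.0, 294.0], [360.0, -190.0])]
jar_mid [(0.92, [468.0, 199.0], [565.0, -349.0]), (0.31, [412.0, 202.0], [557.0, -226.0]), (0.2, [212.0, 214.0], [526.0, 212.0])]
beaker_mid [(0.78, [411.0, 204.0], [553.0, -223.0])]
dropper_mid [(0.82, [456.0, 266.0], [420.0, -316.0])]
reagent_mid [(0.59, [396.0, 117.0], [733.0, -182.0])]
flask_mid [(0.8, [280.0, 105.0], [760.0, 61.0]), (0.75, [403.0, 261.0], [432.0, -201.0])]
tray [(0.69, [269.0, 200.0], [559.0, 90.0])]
pocket0 [(0.87, [284.0, 213.0], [529.0, 56.0]), (0.72, [320.0, 214.0], [528.0, -27.0]), (0.64, [254.0, 219.0], [517.0, 121.0]), (0.57, [221.0, 216.0], [521.0, 196.0])]
```

View pics/scene0.png

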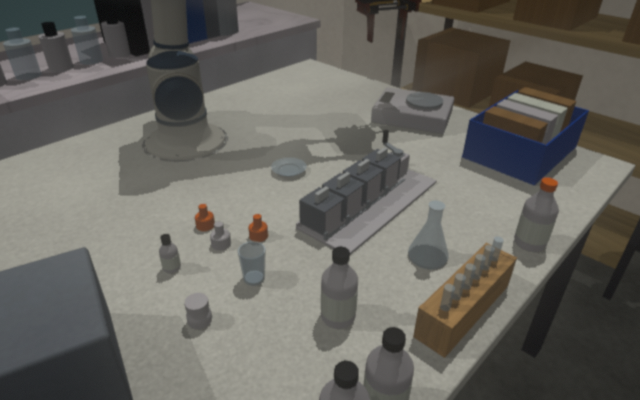

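View pics/top0.png

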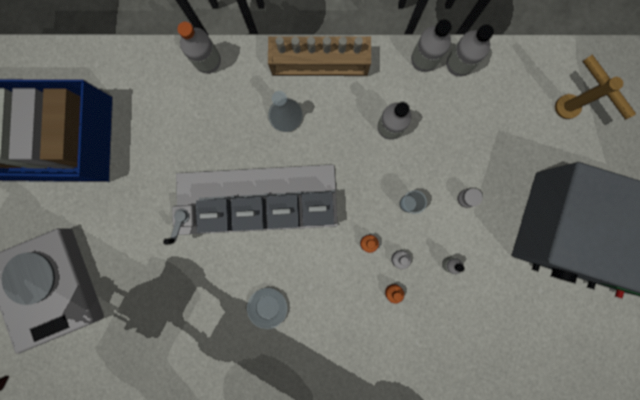

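Scene: white knob pot at scene (220,237) / top (402,258). Orange look-alikes are at scene (204,217) and (258,228), top (396,294) and (370,243). The tray with four hoods is at top (195–335, 195–230), lever post near (168,241). Enlarging to confirm.

```bash
python3 - <<'E'
import cv2,numpy as np
a=cv2.imread('pics/top0.png')
x=cv2.resize(a[155:255,155:345],None,fx=4.2,fy=4.2,interpolation=cv2.INTER_CUBIC)
cv2.imwrite('pics/c1.png',cv2.convertScaleAbs(x,alpha=1.5))
x=cv2.resize(a[225:310,350:480],None,fx=5,fy=5,interpolation=cv2.INTER_CUBIC)
cv2.imwrite('pics/c2.png',cv2.convertScaleAbs(x,alpha=1.5))
E
```

```text
(no output)
```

View pics/c1.png

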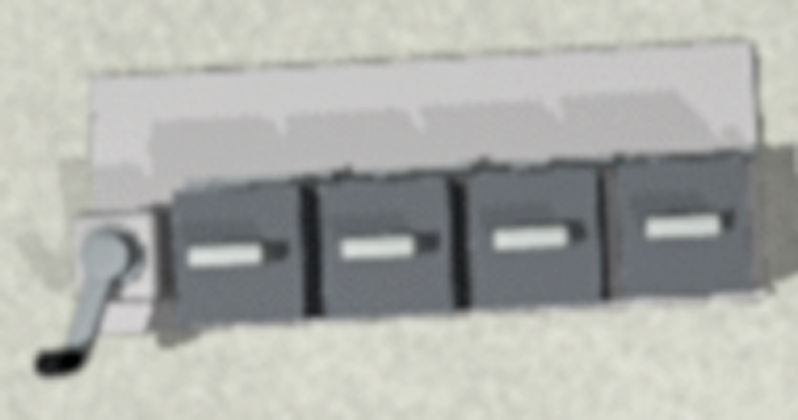

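View pics/c2.png

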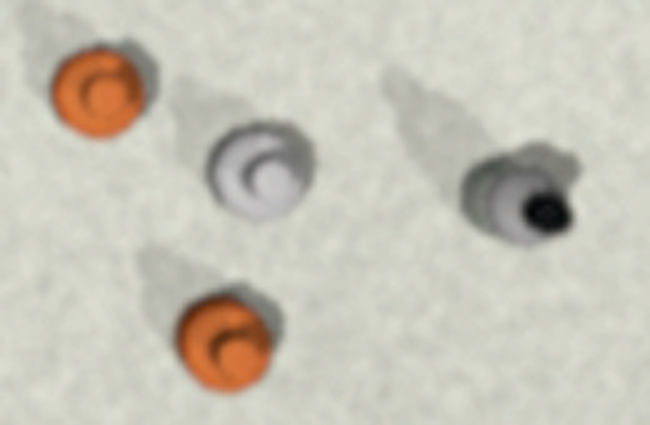

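White pot confirmed at c2 (262,172) = top (402,259); the two orange ones are ruled out by colour. Fin tops in c1 are at (225,254), (378,247), (530,237), (683,227). The lever arm runs from (112,255) to (57,361). Next: compute the tray pose.

```bash
python3 - <<'E'
from h import *
s=snap('top')
I=s['image'].astype(int)
def px(c): return (np.array(c)+.5)/4.2-.5+155
F=[]
# fin tops: bright blobs within the dark hoods
g=I.min(2)
for c in [(683,227),(530,237),(378,247),(225,254)]:
    p=px(c);x,y=np.round(p).astype(int)
    w=g[y-5:y+6,x-12:x+13];m=np.clip(w-w.min()-0.45*(w.max()-w.min()),0,None)
    ys,xs=np.mgrid[y-5:y+6,x-12:x+13]
    q=np.array([(xs*m).sum(),(ys*m).sum()])/m.sum()
    F.append(atz(s,q,94)[:2]);print(p,q,F[-1])
F=np.array(F);d=np.diff(F,axis=0);print(d,np.linalg.norm(d,axis=1))
v=F[3]-F[0];yaw=np.arctan2(-v[0],v[1]);print('yaw',np.degrees(yaw),F.mean(0))
R=np.array([[np.cos(yaw),-np.sin(yaw)],[np.sin(yaw),np.cos(yaw)]])
print('origin',F.mean(0)-R@[3,0])
piv=atz(s,px((112,255)),66)[:2];post=atz(s,px((57,361)),90)[:2]
print('piv',piv,'post',post,R.T@(post-piv),R.T@(piv-F.mean(0)))
# tray plate corners z=8
for c in [(90,76),(752,42)]: print('corner',R.T@(atz(s,px(c),8)[:2]-F.mean(0))+[3,0])
k=np.array([275,178]);print('knob',atz(s,(k+.5)/5-.5+[350,225],52))
r1=snap('scene');
for n in ['pot_knob']:
  print([ (d['conf'],d['xy'],atz(r1,d['xy'],41)) for d in r.tip_of('scene',n)])
E
python3 - <<'E'
import cv2
a=cv2.imread('pics/scene0.png')
cv2.imwrite('pics/c3.png',cv2.convertScaleAbs(cv2.resize(a[120:260,180:445],None,fx=3,fy=3,interpolation=cv2.INTER_CUBIC),alpha=1.5))
E
```

```text
[317.23809524 208.66666667] [316.96993924 208.64534698] [537.24500739 -20.63102898]
[280.80952381 211.04761905] [280.47367777 211.38245185] [530.86168156  53.14379674]
[244.61904762 213.42857143] [244.15501473 213.61664858] [525.4807861  126.81876019]
[208.19047619 215.0952381 ] [207.71983057 215.4825568 ] [520.8261594  201.00028784]
[[-6.38332584 73.77482573]
 [-5.38089546 73.67496345]
 [-4.6546267  74.18152765]] [74.05046765 73.87120058 74.32741483]
yaw 4.236835329944749 [528.60340861  90.08295395]
origin [525.61160705  89.86131589]
piv [521.02890136 265.47139747] post [468.86182562 281.81237894] [-50.81725171  20.15039443] [  5.40377723 175.4687393 ]
corner [108.4970362  204.73620056]
corner [ 103.75259225 -153.21453352]
knob [ 432.6103707  -205.31335787   52.        ]
[(0.91, [218.0, 224.9], array([ 422.7447326 , -198.60991191,   41.        ])), (0.91, [207.7, 206.1], array([ 354.51274265, -174.45762434,   41.        ])), (0.7, [385.2, 138.4], array([434.41834153, 337.09501571,  41.        ])), (0.61, [255.5, 220.0], array([ 463.89322981, -135.92542196,   41.        ]))]
```

View pics/c3.png

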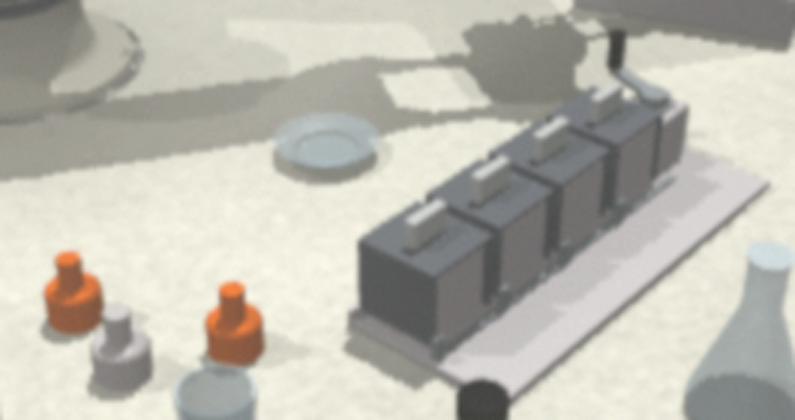

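Tray yaw is 4.2°, origin (525.6, 89.9), and the fin spacing of 74 mm matches. The lever starts at about 20°. Next: go above fin 3 with the jaws along tray x and check with the wrist camera.

```bash
cat >> h.py <<'E'
from scipy.spatial.transform import Rotation as Rot
YAW=np.radians(4.24);O=np.array([525.6,89.9])
RT=np.array([[np.cos(YAW),-np.sin(YAW)],[np.sin(YAW),np.cos(YAW)]])
def W(x,y): return O+RT@np.array([x,y])
def TR(p): return RT.T@(np.array(p)[:2]-O)
def ori(a):  # tool down, jaw axis at world angle a (deg)
    a=np.radians(a);x=np.array([0,0,-1.]);z=np.array([np.cos(a),np.sin(a),0]);y=np.cross(z,x)
    return Rot.from_matrix(np.c_[x,y,z])
def rpy(a): return ori(a).as_euler('xyz',degrees=True).tolist()
def toolT():
    st=r.read_state();T=np.eye(4);T[:3,:3]=Rot.from_euler('xyz',st['tcp_rot'],degrees=True).as_matrix();T[:3,3]=st['tcp_pos'];return T
def wsnap(fn=None):
    T=toolT();s=snap('wrist',fn);s['pose']=T@np.array(s['hand_eye']);return s
E
python3 - <<'E'
from h import *
print(toolT()[:3,:3].round(2))
x,y=W(3,111)
for a in (4.24,184.24):
    print(a,rpy(a),r.ik([x,y,120],rpy(a)),r.ik([*W(3,-111),120],rpy(a)))
for a in (94.24,-85.76): print(a,r.ik([*W(0,111),40],rpy(a)),r.ik([*W(0,-111),40],rpy(a)),r.ik([430,-203,40],rpy(a)))
E
```

```text
[[-0.   -0.9   0.43]
 [-0.    0.43  0.9 ]
 [-1.    0.   -0.  ]]
4.24 [-4.24, 90.0, 0.0] [ 1.76071086e+01 -1.05581397e+00  8.73289769e+01 -2.54444375e-14
  9.37268371e+01  1.33671086e+01] [ -5.82374719  -4.24862414  90.42413809   0.          93.82448605
 -10.06374719]
184.24 [175.76000000000002, 90.0, 0.0] None None
94.24 [ 1.76788577e+01  7.23030586e-01  9.37775577e+01 -2.54444375e-14
  8.54994118e+01 -7.65611423e+01] [-5.88008502e+00 -2.48070261e+00  9.69479583e+01 -2.54444375e-14
  8.55327443e+01 -1.00120085e+02] [ -29.37194786  -11.9047822   105.57387577    0.           86.33090643
 -123.61194786]
-85.76 [ 1.76788577e+01  7.23030586e-01  9.37775577e+01 -2.54444375e-14
  8.54994118e+01  1.03438858e+02] [-5.88008502e+00 -2.48070261e+00  9.69479583e+01 -2.54444375e-14
  8.55327443e+01  7.98799150e+01] [-29.37194786 -11.9047822  105.57387577   0.          86.33090643
  56.38805214]<sys>:0: UserWarning: Gimbal lock detected. Setting third angle to zero since it is not possible to uniquely determine all angles.
```

```bash
python3 -W ignore - <<'E'
from h import *
r.move_ptp([*W(3,111),150],rpy(4.24))
print(r.read_state()['time_s'])
r.move_gripper(30);print(r.read_state()['time_s'],r.read_state()['contact_force'])
s=wsnap('w1.png')
for n in ['fin0','lever_pivot','lever_post']:
    print(n,[(round(d['conf'],2),d['xy'],TR(atz(s,d['xy'],83)).round(1)) for d in r.tip_of('wrist',n)])
E
```

```text
3.25
4.25 [-0.87717497  0.06533487 -0.62889636]
fin0 [(0.71, [320.3, 307.7], array([ 5.8, 33.8])), (0.57, [321.3, 384.5], array([  6.8, -37.6])), (0.56, [320.2, 210.5], array([  5.6, 111.7]))]
lever_pivot [(0.57, [325.3, 111.1], array([  8.8, 179.9]))]
lever_post [(0.8, [251.2, 79.6], array([-38.9, 199.5])), (0.68, [575.1, 375.4], array([213.9, -28.8]))]
```

View pics/w1.png

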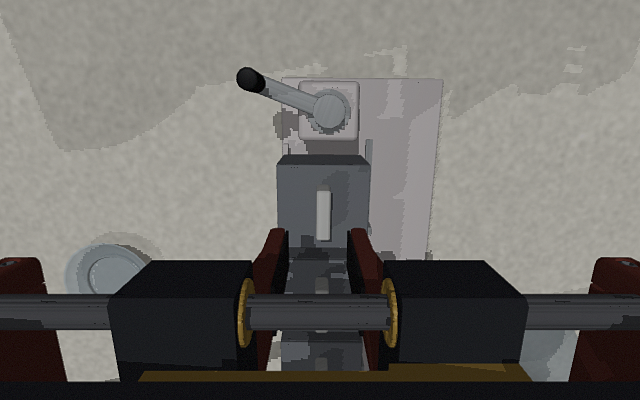

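Wrist view: fin 3 at (323,215), between the fingers in x; the lever arm runs from (330,110) to the post at (251,80). The fin is about 2–3 mm further back than estimated. Next: straddle and probe.

```bash
cat >> h.py <<'E'
def F(): 
    st=r.read_state();return RT.T@st['contact_force'][:2], st['tcp_pos'], st['time_s']
def go(x,y,z,v=150): r.movel([*W(x,y),z],speed=v)
def push(x0,y,z,xmax,step,thr,v=40):
    """incremental push along tray x; returns last x commanded & whether blocked"""
    f0=F()[0];x=x0;sg=np.sign(xmax-x0)
    while (xmax-x)*sg>0.1:
        x+=sg*min(step,abs(xmax-x));go(x,y,z,v)
        f,p,t=F();d=(f-f0)
        print(f'x{x:.1f} real{TR(p)[0]:.1f} df {d.round(1)} t{t:.2f}')
        if -d[0]*sg>thr: return x,True
    return x,False
E
python3 -W ignore - <<'E'
from h import *
r.move_gripper(22)
go(5,111,81); print(F())
print(push(5,111,81,35,4,5))
E
```

```text
(array([0.3616467 , 0.51245038]), array([522.5877931 , 201.03619078,  81.60735113]), 5.4333)
x9.0 real9.9 df [-1.2 -0.7] t5.68
x13.0 real13.3 df [ 0.2 -0.4] t5.93
x17.0 real17.2 df [-0.3 -0.7] t6.18
x21.0 real21.2 df [-0.5 -0.6] t6.43
x25.0 real25.3 df [-0.  -0.3] t6.68
x29.0 real28.6 df [-4.3 -0.8] t6.93
x33.0 real29.7 df [-16.6  -2. ] t7.18
(np.int64(33), True)
```

```bash
python3 -W ignore - <<'E'
from h import *
go(3,111,81,100)
print(push(3,111,81,-12,3,6))
go(-2,111,81,100)
go(5,111,98); go(5,37,98,250); go(5,37,81);print(F())
print(push(5,37,81,35,4,5))
E
```

```text
x0.0 real0.4 df [ 0.3 -0.9] t7.88
x-3.0 real0.1 df [12.8  0.1] t8.13
(np.int64(-3), True)
(array([0.98034022, 0.3957249 ]), array([526.67631237, 127.95534803,  79.47994679]), 9.375)
x9.0 real9.5 df [-0.9 -0.1] t9.62
x13.0 real13.3 df [-1.4 -1.3] t9.88
x17.0 real17.2 df [-1.9 -0.5] t10.12
x21.0 real21.2 df [-0.9 -1. ] t10.38
x25.0 real25.3 df [-1.3 -0.3] t10.62
x29.0 real28.1 df [-6.2 -1.7] t10.88
(np.int64(29), True)
```

Fins 3 and 2 are blocked after about 17 mm, so those pockets are full; hood 3 is closed again against its stop. Next: close hood 2 and probe hood 1.

```bash
python3 -W ignore - <<'E'
from h import *
go(3,37,81,120)
print(push(3,37,81,-12,3,6))
go(5,37,98); go(5,-37,98,250); go(5,-37,81);print(F())
print(push(5,-37,81,38,4,5))
E
```

```text
x0.0 real0.3 df [ 0.9 -0.2] t11.49
x-3.0 real-0.5 df [11.1  0.5] t11.74
(np.int64(-3), True)
(array([0.48941353, 0.10855557]), array([532.16647713,  54.25135042,  79.52995012]), 12.7333)
x9.0 real9.5 df [-1.  -0.9] t12.98
x13.0 real13.3 df [-1.  -0.7] t13.23
x17.0 real17.2 df [-0.6 -0.1] t13.48
x21.0 real21.2 df [-1.2  0.1] t13.73
x25.0 real25.2 df [-0.5 -0.6] t13.98
x29.0 real29.2 df [0.2 0. ] t14.23
x33.0 real33.3 df [-0.6 -0.4] t14.48
x37.0 real37.2 df [-0.9  0.1] t14.73
x38.0 real38.1 df [-0.8 -0.9] t14.98
(np.int64(38), False)
```

Hood 1 slides freely past 26 mm, so pocket 1 is the empty one. Open it fully.

```bash
python3 -W ignore - <<'E'
from h import *
go(62,-37,81,80); print(F())
print(push(62,-37,81,80,3,5))
go(64,-37,81)
go(60,-37,110,200)
s=snap('top','top2.png')
E
python3 - <<'E'
import cv2
a=cv2.imread('pics/top2.png')
cv2.imwrite('pics/c4.png',cv2.convertScaleAbs(cv2.resize(a[155:315,155:435],None,fx=2.8,fy=2.8,interpolation=cv2.INTER_CUBIC),alpha=1.5))
E
```

```text
(array([ 0.14497274, -0.23359246]), array([590.19533969,  57.63990359,  80.82527131]), 15.4333)
x65.0 real64.9 df [-0.9 -0.8] t15.68
x68.0 real67.1 df [-5.7  0.3] t15.93
(np.int64(68), True)
```

View pics/c4.png

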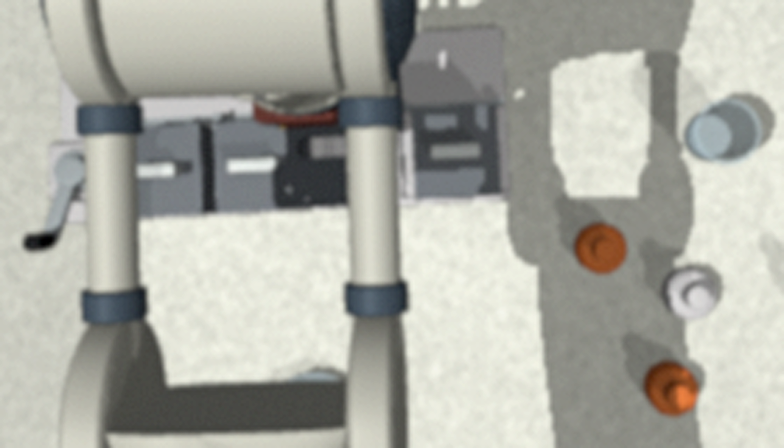

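```bash
sed -i 's/^RT=\(.*\)$/RT=\1\nO=O+RT@np.array([2.5,0])/' h.py; python3 -W ignore - <<'E'
from h import *
p=r.read_state()['tcp_pos'];r.movel([p[0]-20,p[1]-20,135],speed=250)
r.move_ptp([432,-204,125],rpy(-85.76))
r.move_gripper(44);print(F())
s=wsnap('w2.png')
for z,n in [(41,'pot_knob')]:
    print(n,[(round(d['conf'],2),d['xy'],atz(s,d['xy'],z).round(1)) for d in r.tip_of('wrist',n)])
    print(n,[(round(d['conf'],2),d['xy'],atz(s,d['xy'],25).round(1)) for d in r.cut_out('wrist',n)])
E
```

```text
(array([0.4526051 , 0.38862684]), array([ 432.09286075, -203.89843819,  125.01505355]), 18.4667)
pot_knob [(0.71, [293.2, 287.1], array([ 362. , -189.1,   41. ])), (0.65, [226.8, 152.2], array([ 467.2, -134.8,   41. ])), (0.64, [314.8, 202.4], array([ 434.2, -201.4,   41. ]))]
pot_knob [(0.93, [315.6, 191.7], array([ 438.7, -201.6,   25. ])), (0.78, [297.1, 270.0], array([ 369.3, -190.9,   25. ])), (0.66, [232.4, 145.4], array([ 470.6, -134.9,   25. ]))]
```

View pics/w2.png

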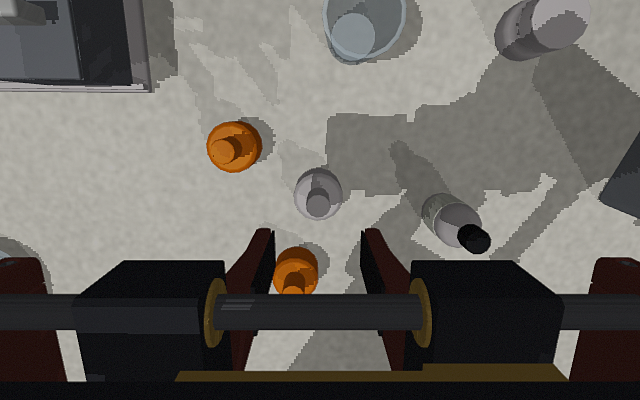

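Wrist view: white pot at (318,195), knob top at about (317,204); orange ones at (235,147) and (296,275). Refine from the knob top and the pot body, then grasp.

```bash
python3 -W ignore - <<'E'
from h import *
s=wsnap()
for uv,z in [((317,204),52),((318.5,192.5),28)]: print(atz(s,uv,z))
c=r.cut_out('wrist','pot_knob')[0];ys,xs=np.nonzero(c['pixels']);print(xs.min(),xs.max(),ys.min(),ys.max())
I=s['image'][160:235,280:360];cv2.imwrite('pics/c5.png',cv2.resize(I[:,:,::-1],None,fx=8,fy=8,interpolation=cv2.INTER_CUBIC))
E
```

```text
[ 436.02705849 -203.07137006   52.        ]
[ 438.86682259 -204.04419187   28.        ]
294 341 168 218
```

View pics/c5.png

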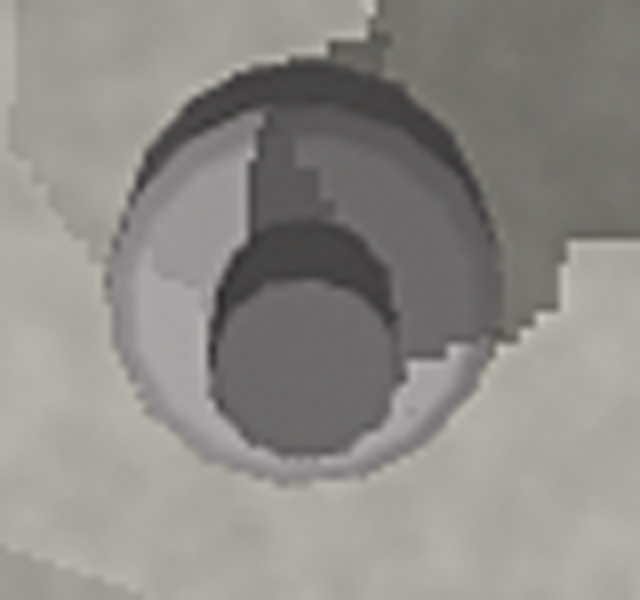

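```bash
python3 -W ignore - <<'E'
from h import *
s=wsnap()
a=atz(s,(318,205.6),52);b=atz(s,(318,196.2),28);print(a,b)
c=(a+b)/2
r.movel([c[0],c[1],32],speed=150)
r.move_gripper(12);print(r.read_state()['width'],F())
r.movel([c[0],c[1],130],speed=200)
print(r.read_state()['width'],F(),r.read_state()['contact_force'])
snap('scene','scene3.png')
E
python3 - <<'E'
import cv2
a=cv2.imread('pics/scene3.png')
cv2.imwrite('pics/c6.png',cv2.convertScaleAbs(cv2.resize(a[80:320,140:445],None,fx=2.5,fy=2.5,interpolation=cv2.INTER_CUBIC),alpha=1.5))
E
```

```text
[ 434.86077788 -203.91086495   52.        ] [ 435.80784722 -203.90256991   28.        ]
17.053938141254147 (array([-0.48696145,  0.49853015]), array([ 435.60838709, -204.02830675,   32.53675568]), 20.075)
17.665146058466846 (array([0.24839959, 1.05626491]), array([ 434.8684449 , -203.66991458,  128.60848035]), 20.7167) [ 0.1696254   1.07173931 -1.39855447]
```

View pics/c6.png

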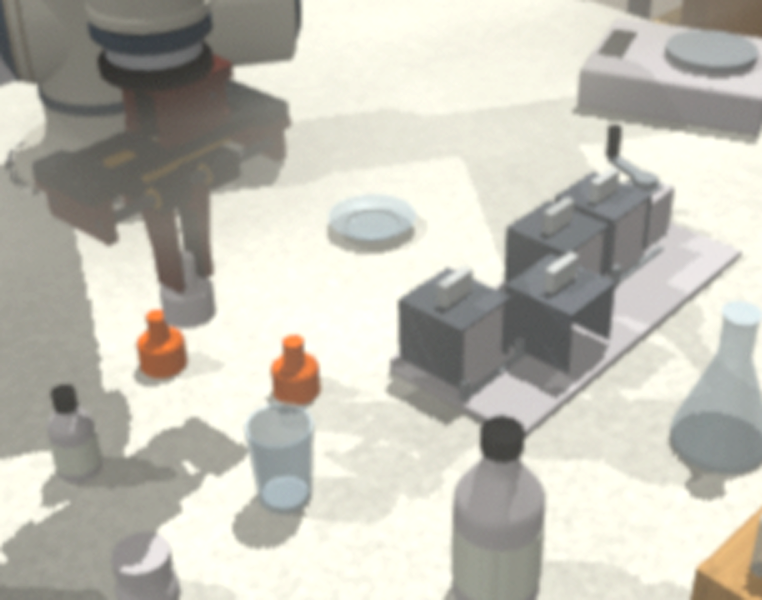

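Pot held (17.7 mm, upright), hood 1 stands open. Next: go above pocket 1 and check the alignment.

```bash
python3 -W ignore - <<'E'
from h import *
r.move_ptp([*W(0,-37),145],rpy(-85.76));print(F(),r.read_state()['width'])
s=wsnap('w3.png')
K=np.array(s['K']);iT=np.linalg.inv(s['pose'])
def pr(P): q=K@(iT@np.r_[P,1])[:3];return q[:2]/q[2]
I=s['image'][:,:,::-1].copy()
for x,y in [(-27,-26),(-27,26),(27,-26),(27,26)]:
    q=pr([*W(x,y-37),16]);cv2.circle(I,tuple(int(v) for v in q),3,(0,0,255),-1);print(q)
for k in (0,2,3):
    q=pr([*W(3,-111+74*k),94]);cv2.circle(I,tuple(int(v) for v in q),2,(0,255,0),-1)
q=pr([*W(59,-37),94]);cv2.circle(I,tuple(int(v) for v in q),2,(0,255,0),-1)
cv2.imwrite('pics/w3.png',cv2.convertScaleAbs(I,alpha=1.3))
E
```

```text
(array([-0.41416798, -0.83866983]), array([530.53988384,  52.23698724, 144.36661381]), 21.8333) 16.971360516052542
[345.32835318 220.11629215]
[287.92510575 220.17602916]
[346.60469153 160.76024549]
[286.50151092 160.80979547]
```

View pics/w3.png

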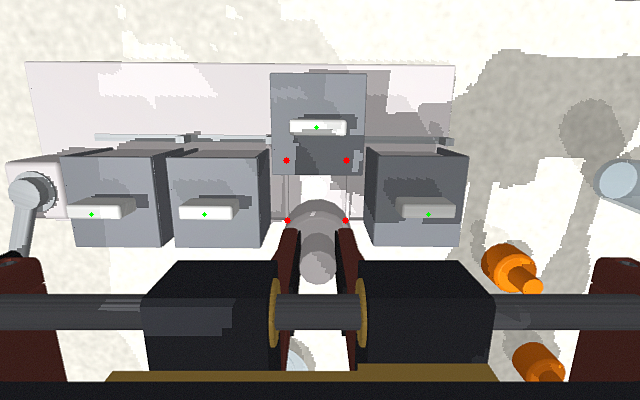

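Green projections land on the fin tops (fin 1 at (318,127)) and the red pocket corners coincide with the pocket rims, so alignment is good. Next: lower the pot.

```bash
python3 -W ignore - <<'E'
from h import *
go(-1,-37,46,150)
f0=r.read_state()['contact_force'];z=46
while z>37:
    z-=1.5;go(-1,-37,z,30)
    st=r.read_state();d=st['contact_force']-f0;print(z,st['tcp_pos'][2],d.round(1),st['time_s'])
    if d[2]>3: break
r.move_gripper(36)
go(-1,-37,115,200)
s=wsnap('w4.png');print(F())
E
```

```text
44.5 45.427420641101094 [-0.7 -0.1  0.4] 22.9417
43.0 43.00292115371681 [ 0.   0.3 -0.3] 23.1917
41.5 41.273246766567354 [-0.3 -0.3  1. ] 23.4417
40.0 40.546132447507105 [-0.8  0.4  3.4] 23.6917
(array([-0.33182407, -0.03183458]), array([529.15442303,  53.06676865, 113.26197085]), 24.7833)
```

View pics/w4.png

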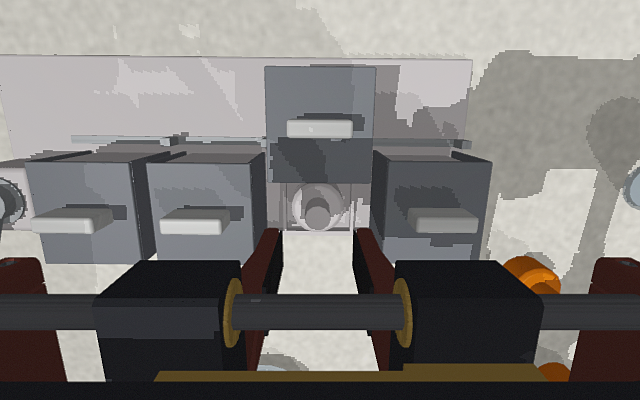

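The pot stands upright in pocket 1 (318,208). Next: close hood 1 from behind with closed fingers, and then hood 0 the same way to make sure.

```bash
python3 -W ignore - <<'E'
from h import *
r.move_gripper(0)
go(84,-37,112,200); go(84,-37,81,150);print(F())
go(32,-37,81,90);print(F())
print(push(32,-37,81,8,3,6))
go(24,-37,81);go(26,-37,105,200)
go(26,-111,105,200);go(26,-111,81,150);print(F())
print(push(26,-111,81,8,3,6))
go(26,-111,81);go(26,-111,120,200)
snap('scene','s5.png');snap('wrist','w5.png')
E
python3 - <<'E'
import cv2
a=cv2.imread('pics/s5.png')
cv2.imwrite('pics/c7.png',cv2.convertScaleAbs(cv2.resize(a[80:320,140:445],None,fx=2.5,fy=2.5,interpolation=cv2.INTER_CUBIC),alpha=1.5))
E
```

```text
(array([0.04540676, 0.13512639]), array([613.33386764,  59.32313862,  80.42537216]), 26.4083)
(array([ 0.23412374, -0.33150235]), array([563.07568668,  55.48675567,  81.58873909]), 27.1333)
x29.0 real29.1 df [-0.4  0.7] t27.38
x26.0 real25.8 df [-0.5 -0.7] t27.63
x23.0 real22.7 df [ 0.4 -0.3] t27.88
x20.0 real19.8 df [-2.3  0.3] t28.13
x17.0 real18.6 df [8.6 0.1] t28.38
(np.int64(17), True)
(array([-0.35179473, -0.07489507]), array([561.26415737, -17.47411307,  79.71445864]), 29.725)
x23.0 real23.3 df [1.1 0.6] t29.98
x20.0 real20.0 df [ 1.  -0.2] t30.23
x17.0 real18.1 df [5.1 0.3] t30.48
x14.0 real17.8 df [16.4 -0.1] t30.73
(np.int64(14), True)
```

View pics/c7.png

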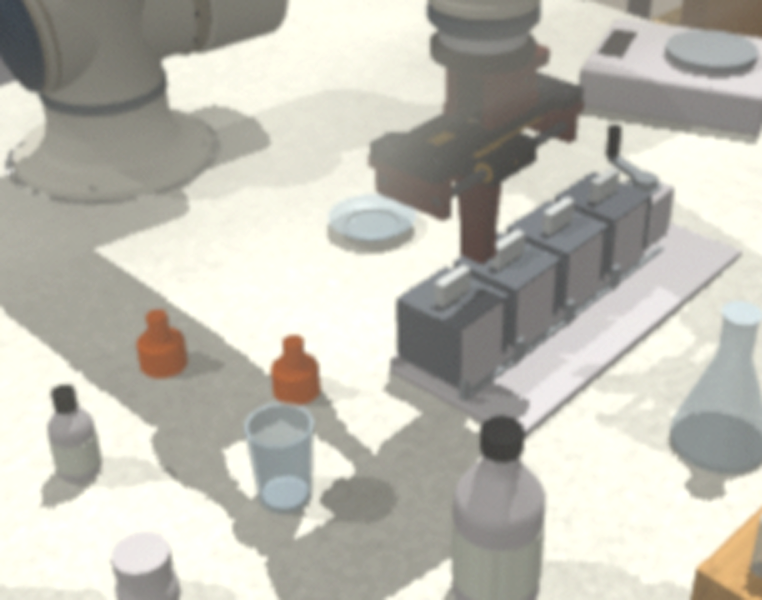

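View pics/w5.png

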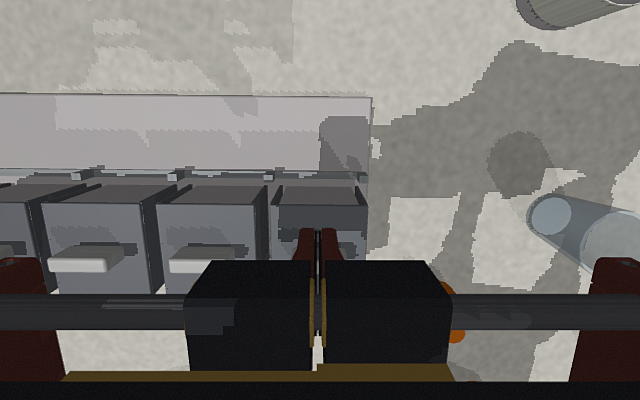

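All four hoods are forward against their stops. Next: go to the lever, turning the gripper so its flat face pushes the post, and refine the post's position.

```bash
python3 -W ignore - <<'E'
from h import *
r.move_ptp([*W(-68,180),125],rpy(-50.76));print(F())
s=wsnap('w6.png')
for n,z in [('lever_post',80),('lever_pivot',80)]:
    print(n,[(round(d['conf'],2),d['xy'],TR(atz(s,d['xy'],z)).round(1)) for d in r.tip_of('wrist',n)])
s2=snap('top','t6.png')
for n,z in [('lever_post',80),('lever_pivot',80)]:
    print(n,[(round(d['conf'],2),d['xy'],TR(atz(s2,d['xy'],z)).round(1)) for d in r.tip_of('top',n)])
K=np.array(s['K']);iT=np.linalg.inv(s['pose'])
def pr(P): q=K@(iT@np.r_[P,1])[:3];return tuple(int(v) for v in q[:2]/q[2])
I=cv2.convertScaleAbs(s['image'][:,:,::-1],alpha=1.3)
cv2.circle(I,pr([*W(6,177),66]),3,(0,0,255),-1)
for t in (15,20,25):
    t=np.radians(t);cv2.circle(I,pr([*W(6-55*np.cos(t),177+55*np.sin(t)),95]),2,(0,255,0),-1)
cv2.imwrite('pics/w6.png',I)
E
```

```text
(array([0.408712  , 0.61395592]), array([447.40451777, 263.77580745, 124.72327986]), 32.5833)
lever_post [(0.91, [311.6, 173.6], array([-43.7, 200.2]))]
lever_pivot [(0.65, [389.3, 120.6], array([  9.3, 180.4]))]
lever_post [(0.51, [165.1, 241.8], array([-47.2, 206.2]))]
lever_pivot [(0.57, [178.8, 212.8], array([ 10.8, 175.2]))]
```

View pics/w6.png

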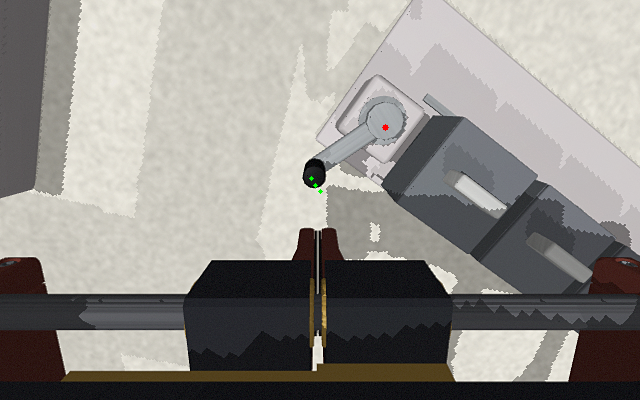

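The wrist view puts the post top at (315,178) and the pivot hub at (383,119), so pivot ≈ tray (9,179) and lever angle ≈ 21°. The finger face is square to the push. Next: turn the lever.

```bash
python3 -W ignore - <<'E'
from h import *
P=np.array([9,179.]);n=np.array([np.sin(np.radians(55)),np.cos(np.radians(55))])
def fp(t,s=17): t=np.radians(t);return P+55*np.array([-np.cos(t),np.sin(t)])-s*n
p=r.read_state()['tcp_pos'];r.movel([p[0],p[1],73],speed=150)
go(*fp(21,24),73,80);f0=F()[0];print(F())
ts=list(range(21,78,8))+list(range(81,120,4))
for t in ts:
    go(*fp(t),73,60);f,q,tm=F();d=f-f0;print(t,TR(q).round(1),fp(t).round(1),d.round(1),round(tm,2))
    m=np.hypot(*d)
    if (t>=80 and m>10) or m>25: break
snap('scene','s7.png')
E
python3 - <<'E'
import cv2
a=cv2.imread('pics/s7.png')
cv2.imwrite('pics/c8.png',cv2.convertScaleAbs(cv2.resize(a[80:260,250:450],None,fx=3.5,fy=3.3,interpolation=cv2.INTER_CUBIC),alpha=1.5))
E
```

```text
(array([ 0.33148305, -0.03380062]), array([453.33790243, 270.43964908,  74.37772874]), 33.6333)
21 [-55.9 189.1] [-56.3 189. ] [ 0.3 -0.2] 33.9
29 [-52.8 196.3] [-53.  195.9] [-1. -0.] 34.17
37 [-48.5 202.6] [-48.9 202.3] [0.2 0.1] 34.45
45 [-43.4 208.3] [-43.8 208.1] [-0.4 -0.6] 34.73
53 [-37.6 213.3] [-38.  213.2] [0.1 0.2] 35.0
61 [-31.2 217.4] [-31.6 217.4] [-1.   0.5] 35.27
69 [-24.3 220.6] [-24.6 220.6] [-0.5  0.5] 35.55
77 [-17.  222.8] [-17.3 222.8] [0. 0.] 35.83
81 [-13.3 223.5] [-13.5 223.6] [-0.3 -0.2] 36.08
85 [ -9.4 224. ] [ -9.7 224. ] [-1.1 -0.5] 36.33
89 [ -5.8 224.1] [ -5.9 224.2] [-1.7  0.3] 36.58
93 [ -5.1 224. ] [ -2.  224.2] [-13.9  -2.7] 36.83
```

View pics/c8.png

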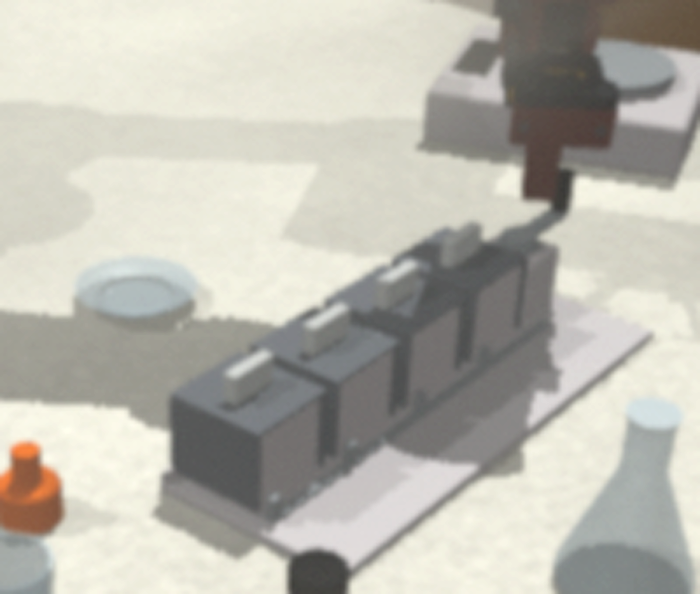

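The lever met its end stop at about 90° (14 N). Next: back off and check from clear views.

```bash
python3 -W ignore - <<'E'
from h import *
p=TR(r.read_state()['tcp_pos']);n=np.array([np.sin(np.radians(55)),np.cos(np.radians(55))])
go(*(p-25*n),73,100)
q=r.read_state()['tcp_pos'];r.movel([q[0],q[1],170],speed=250)
r.move_ptp([340,330,220],rpy(-50.76));print(F())
s=snap('top','t8.png');print([(d['conf'],TR(atz(s,d['xy'],80)).round(1)) for n in('lever_post','lever_pivot') for d in r.tip_of('top',n)[:1]])
snap('scene','s8.png')
E
python3 - <<'E'
import cv2
a=cv2.imread('pics/t8.png');b=cv2.imread('pics/s8.png')
e=lambda x:cv2.convertScaleAbs(x,alpha=1.5)
cv2.imwrite('pics/c9.png',e(cv2.resize(a[80:320,145:480],None,fx=2.3,fy=2.3,interpolation=cv2.INTER_CUBIC)))
cv2.imwrite('pics/c10.png',e(cv2.resize(b[100:330,140:445],None,fx=2.6,fy=2.6,interpolation=cv2.INTER_CUBIC)))
E
```

```text
(array([ 0.2296465 , -0.20428198]), array([340.33074854, 329.75969599, 218.52063669]), 38.525)
[(0.7, array([  4.1, 237.1]))]
```

View pics/c9.png

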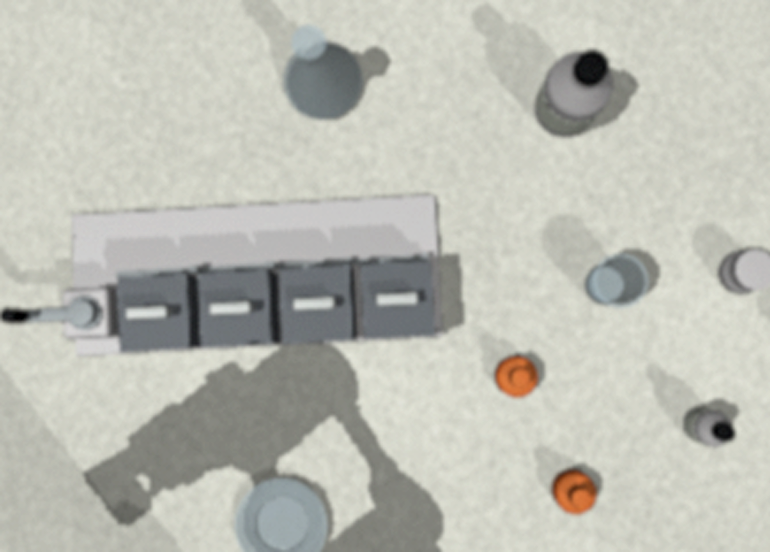

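View pics/c10.png

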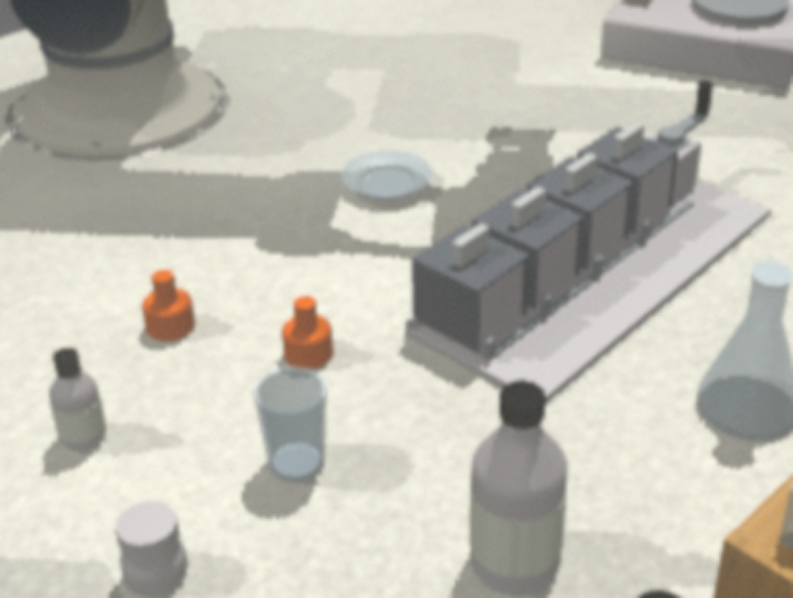

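The top view shows the lever arm along tray +y (hub (82,312), post (15,315)) and the four fins in one line. The bystanders and orange pots stand where they were. Handing in.

```bash
python3 -c "
from h import *
print(r.hand_in(), r.read_state()['time_s'])"
```

```text
the job is handed in; nothing more can be done
the job is handed in; nothing more can be done
```

The pot is in the empty pocket, all four hoods are closed, the lever is at its end stop, and the job is handed in. The clock read about 38.5 s just before hand-in, against the 72 s limit.

- **Finding the pocket:** Hoods 3 and 2 stopped after about 17 mm, so their pockets are full. Hood 1 slid the full 55–56 mm, so pocket 1 was the empty one. I did not probe hood 0.
- **Placing the pot:** I put the white knob-topped pot in pocket 1. It touched down about 8 mm above the bench, which is the pocket floor height, and the wrist picture showed it upright.
- **Closing the hoods:** I slid hoods 3, 2 and 1 forward until they stopped, at about 9–13 N. Hood 0 had not moved, but I pressed it against its stop as well.
- **Locking:** I turned the lever from about 21° to its end stop at about 90°, where the force rose to 14 N.

**Last checks:** The top and scene pictures showed the four fins in line, the lever arm along tray +y, the arm clear, and the other glassware and orange pots where they stood. The network did not find the lever pivot in the last top picture, so I judged the final lever angle from the enlarged picture and the force at the stop. Earlier position estimates from the cameras disagreed by a few mm to about 20 mm. I settled the pot and lever positions from the wrist pictures, and the tray's offset from where the fins touched.

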